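Fill the gluing-job tray by colour

ROBOT

A 6-joint arm with a two-finger parallel gripper is mounted at the origin on a cart in front of the work surface, level with it; the furniture and walls round the work are solid. World frame = base frame: x ahead of the robot, y to its left, z up, the work surface at z = 0. Lengths are in m, angles in rad, forces in N, time in s.
With the tool pointing down it reaches from about 0.3 to 0.75 m from the base axis. Payload 8.5 kg.
Tool frame: the origin (TCP) lies between the finger pads; the fingertips stand 11 mm ahead of it and the grasp point (between the pads) lies 8 mm behind it; z points along the fingers, y is the line along which they close (so a half turn about z gives the same grasp; the last joint's range is limited). The gripper opens to 85 mm and grips with 20 to 120 N. Pads are 22 mm wide; open, the fingers measure 114 mm over their backs; the gripper's body (76 mm by 85 mm) begins 54 mm behind the grasp point. The pads swing forward as they close: fully open they stand 13 mm farther back than shut.
Start: joints at [1.035, 0.381, 1.297, -0, 1.464, -0.215], TCP at [0.173, 0.522, 0.242] pointing down, gripper open.
Joint ranges: [-3.11, 3.11], [-0.89, 2.33], [0.22, 2.48], [-1.42, 4.56], [0.17, 2.85], [-2.88, 2.88]. Speed limits (rad/s): [2.39, 2.39, 3.14, 3.14, 3.14, 3.14].

INTERFACE

Orientations are given as a 3x3 rotation matrix whose columns are the frame's x, y, z axes.
In Python, from rig import get_state, eyes, manip gives the robot as it stands.
- The arm moves only by the tool step_arm, never from a script. Its argument "commands" is one flat list of numbers, 7 for each row, row after row: the shift along the tool's x, y, z in mm, then the turn, a rotation vector about the tool's x, y, z in degrees, then the finger opening in mm, from 0 to 85.4. A call has 1 to 8 rows; each row is the pose to reach, as a shift and turn from the pose commanded when the call began, along the tool's axes at that moment; what a row does not reach only later rows make up. A row lasts 1/8 s, in which the tool goes at most 62.5 mm and 10.7 degrees, less where a joint would pass 70% of its speed; a pose out of reach is approached as far as the arm can. A call with a gripper value outside its range is refused whole. The fingers move at their own pace and stop on an object; the grip force is fixed at half the most. Time passes only in rows, so rows that repeat a pose let the fingers close. It gives the time, the measured TCP pose, the force and the opening at its end, in the units of the state.
- get_state(): the state, without advancing time (a new reading comes with each control period).
- eyes.camera(name): name is "scene" or "top" or "wrist"; returns the picture (480x640x3 uint8, red, green, blue); there is no depth.
- eyes.get_calibration(name): a dict with "fovy" (degrees; the focal length in pixels is half the picture's height over the tangent of half this angle, whatever the lens; pixels are square), "cx", "cy" (the principal point, pixels), "origin" and "attitude" of the camera in the world. Camera axes: x right, y up, looking along -z (the intrinsics and any distortion apply to the point x, -y, -z); pixel columns grow to the right and rows downward; lengths in m; the calibration is good to about 2 mm. A picture is of the moment at which its call begins: read the wrist's pose just before it. get_calibration takes no time and is no camera call; for the wrist camera it gives the pose at the moment of the call.
- manip.hand_in(): hands the job in, once; it reports no verdict.
The state is a dict: "clock": time; "q": joint angles; "joint_vel": joint speeds; "tau": joint torques, N m; "position": TCP position; "eef_rot": TCP orientation; "ft_force": force on the tool from outside, world axes, zero at the start; "moment": the same for the moment, N m; "grip_width": opening from 0.0 (shut) to 1.0 (fully open).
Only numpy, scipy, OpenCV 4.12 (cv2) and the standard library are available. Lean on these libraries where they do the work, as an engineer would, in place of code of your own. Each camera call takes 0.05 s, during which the arm holds its last target. There are 200 camera calls.

TASK

Lay out the next gluing job in the tray: put the yellow glue pen in the yellow bin, the eraser in the blue bin, the brown cork sanding block in the red bin and the larger steel weight in the green bin, each lying flat on the floor of its bin, inside the walls. Leave the smaller steel weight and the pale wood offcut where they lie.

Things in the scene. Friction and masses are not known exactly. Their poses are not given: they have to be found in the camera images.
- glue_pen_centre (a point): centre of the glue pen: yellow body with an orange tip, 17 mm wide, 17 mm high, 88 mm long; the thick yellow part spans y = -16 to +44 mm, the thin tip y = -44 to -16 mm; its y axis runs along its length, x across (the grasp width), z up at the start. It does not roll; 20 g. Lies on the bench
- eraser_centre (a point): centre of the eraser: white rubber in a blue sleeve, 20 mm wide, 46 mm long, 12 mm high; its y axis runs along its length, x across (the grasp width), z up at the start. Lies on the bench
- cork_block_centre (a point): centre of the cork sanding block: brown, 33 mm wide, 90 mm long, 26 mm high; its y axis runs along its length, x across (the grasp width), z up at the start. Lies on the grey model board, whose top is 7 mm above the bench
- large_weight_centre (a point): centre of the larger of two ground steel weights with a small dark dot on top: 30 mm wide, 50 mm long, 30 mm high, 0.35 kg; its y axis runs along its length, x across (the grasp width), z up at the start. Stands on the bench
- small_weight_centre (a point): centre of the smaller steel weight, a look-alike that stays: 25 mm wide, 40 mm long, 25 mm high; its y axis runs along its length, x across (the grasp width), z up at the start. Stands on the bench
- pale_offcut_centre (a point): centre of the pale cream wood offcut, a little shorter than the cork block, a look-alike that stays: 33 mm wide, 70 mm long, 26 mm high; its y axis runs along its length, x across (the grasp width), z up at the start. Lies on the grey model board
- bin_yellow: yellow plastic bin, open on top: 117 mm (its x) by 64 mm (its y) outside, walls only 11 mm high from its underside and 2 mm thick, floor 2 mm thick; origin at the centre of its underside, which lies about 12 mm above the bench; z up. The four bins stand fixed side by side at 66 mm spacing along y, in any order of colour, in a low fixed tray (128 by 276 mm, rim 26 mm above the bench, 3 mm above the bins' walls)
- bin_blue: blue plastic bin, open on top: 117 mm (its x) by 64 mm (its y) outside, walls only 11 mm high from its underside and 2 mm thick, floor 2 mm thick; origin at the centre of its underside, which lies about 12 mm above the bench; z up. The four bins stand fixed side by side at 66 mm spacing along y, in any order of colour, in a low fixed tray (128 by 276 mm, rim 26 mm above the bench, 3 mm above the bins' walls)
- bin_red: red plastic bin, open on top: 117 mm (its x) by 64 mm (its y) outside, walls only 11 mm high from its underside and 2 mm thick, floor 2 mm thick; origin at the centre of its underside, which lies about 12 mm above the bench; z up. The four bins stand fixed side by side at 66 mm spacing along y, in any order of colour, in a low fixed tray (128 by 276 mm, rim 26 mm above the bench, 3 mm above the bins' walls)
- bin_green: green plastic bin, open on top: 117 mm (its x) by 64 mm (its y) outside, walls only 11 mm high from its underside and 2 mm thick, floor 2 mm thick; origin at the centre of its underside, which lies about 12 mm above the bench; z up. The four bins stand fixed side by side at 66 mm spacing along y, in any order of colour, in a low fixed tray (128 by 276 mm, rim 26 mm above the bench, 3 mm above the bins' walls)

How it is judged:
At the end, for the whole second after the job is handed in: Each of the four things lies level (3 mm in height, 0.08 rad) on the floor of its bin, centre within 45 mm along and 27 mm across of the bin's centre, at rest and released; small weight and pale offcut within 20 mm of their start (x of glue_pen_centre in the frame of bin_yellow between -0.045 and 0.045 m and y of glue_pen_centre in the frame of bin_yellow between -0.027 and 0.027 m and z of glue_pen_centre in the frame of bin_yellow between 0.002 and 0.0135 m and angle between glue_pen_centre's own y axis and vertical between 1.49 and 1.65 rad and linear speed of each of glue_pen, eraser, cork_block, large_weight below 0.01 m/s and angular speed of each of glue_pen, eraser, cork_block, large_weight below 0.1 rad/s and contact force between each of glue_pen, eraser, cork_block, large_weight and the fingers below 0.05 N and x of eraser_centre in the frame of bin_blue between -0.045 and 0.045 m and y of eraser_centre in the frame of bin_blue between -0.027 and 0.027 m and z of eraser_centre in the frame of bin_blue between 0.002 and 0.011 m and angle between eraser_centre's own y axis and vertical between 1.49 and 1.65 rad and x of cork_block_centre in the frame of bin_red between -0.045 and 0.045 m and y of cork_block_centre in the frame of bin_red between -0.027 and 0.027 m and z of cork_block_centre in the frame of bin_red between 0.002 and 0.018 m and angle between cork_block_centre's own y axis and vertical between 1.49 and 1.65 rad and x of large_weight_centre in the frame of bin_green between -0.045 and 0.045 m and y of large_weight_centre in the frame of bin_green between -0.027 and 0.027 m and z of large_weight_centre in the frame of bin_green between 0.002 and 0.02 m and angle between large_weight_centre's own y axis and vertical between 1.49 and 1.65 rad and distance of each of small_weight_centre, pale_offcut_centre from where it was at the start of the episode below 0.02 m); the robot touches nothing.
It fails at once if the smaller steel weight is moved by more than 20 mm (distance of small_weight_centre from where it was at the start of the episode above 0.02 m).
It fails at once if the pale wood offcut is moved by more than 20 mm (distance of pale_offcut_centre from where it was at the start of the episode above 0.02 m).
It also fails if it takes over 104 s, if anything falls off the work surface, if the arm or the gripper's body presses on something with over 40 N, if the wrist force passes 120 N, or if a joint passes its speed limit or range.

## Working session

There is one attempt and no reset: what is moved stays moved. The work goes in short steps, Python scripts to look and compute and a tool call to move; the robot and the scene stay as the last step left them, time stands still between calls to the robot, and variables do not carry over. Pictures are saved under pics/ and viewed, on a budget of 14 in all, crops included, one or two more only if the job needs it, and the job is handed in when it is done.

Besides the shell and the picture viewer there is one more tool, called after "Emit:" in YAML: its name, and indented under it one key for each argument. step_arm: Moves the arm, as the interface text tells. Its arguments: {"type":"object","properties":{"commands":{"type":"array"}},"required":["commands"]}

```bash
ls; mkdir -p pics; python3 - <<'E'
from rig import get_state, eyes
import cv2,numpy as np
s=get_state();print(s['clock'],s['position'],np.round(s['eef_rot'],3).tolist(),s['grip_width'])
for n in('top','scene'):
    im=eyes.camera(n);cv2.imwrite(f'pics/{n}0.png',im[...,::-1]);print(n,eyes.get_calibration(n))
print(eyes.get_calibration('wrist'))
E
```

```text
pics
0.0 [0.17331339 0.52168885 0.24171581] [[-0.949, 0.315, -0.001], [0.315, 0.949, -0.001], [0.0, -0.001, -1.0]] 1.0023995144166011
top {'fovy': 47.33531283459384, 'cx': 318.813089033087, 'cy': 243.0315972081844, 'origin': array([0.3216008 , 0.04803178, 1.07815631]), 'attitude': array([[ 0.16350164,  0.9663397 , -0.19863231],
       [-0.9865382 ,  0.16078478, -0.02984354],
       [ 0.00309805,  0.20083783,  0.9796196 ]])}
scene {'fovy': 50.762449848134196, 'cx': 319.44281006389775, 'cy': 235.02773826511023, 'origin': array([ 0.1164929 , -0.47483276,  0.71454152]), 'attitude': array([[ 0.79850907,  0.41506385, -0.43601063],
       [-0.60194993,  0.5581037 , -0.57111867],
       [ 0.00628843,  0.71850001,  0.69549853]])}
{'fovy': 70.10846287714243, 'cx': 321.2388972900508, 'cy': 238.3098340970039, 'origin': array([0.10853333, 0.54356221, 0.37301454]), 'attitude': array([[ 0.31423887, -0.91317524, -0.25954751],
       [ 0.94934183,  0.30168768,  0.08794682],
       [-0.00200857, -0.27403561,  0.96171745]])}
```

View pics/top0.png

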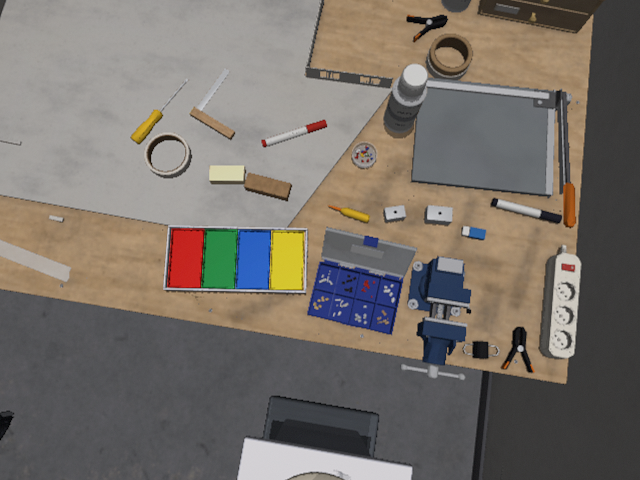

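View pics/scene0.png

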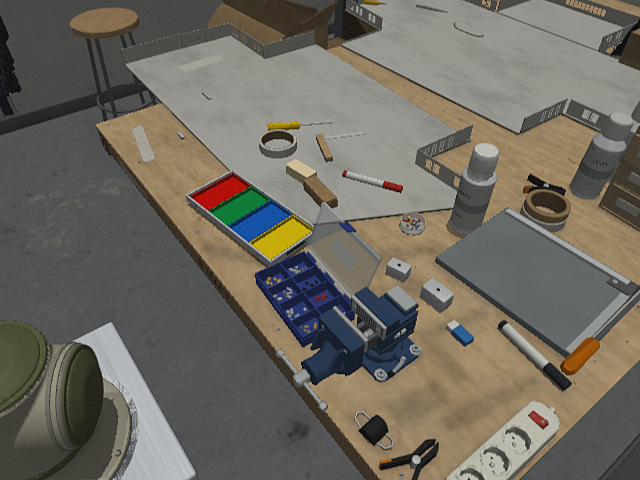

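Top view: bins run red (186,258), green (220,259), blue (254,260), yellow (288,261). The cork block is at (268,186), touching or close to the offcut at (227,174). The pen is at (350,213), the weights at (395,213) and (439,214), and the eraser at (473,233). The vise, an open box lid and a bottle are obstacles.

```bash
cat > h.py <<'E'
import numpy as np,cv2
from rig import get_state, eyes
def ray(c,u,v):
    f=240/np.tan(np.radians(c['fovy']/2))
    d=np.array([(u-c['cx'])/f,-(v-c['cy'])/f,-1.]);return c['origin'],c['attitude']@d
def onplane(c,u,v,z):
    o,d=ray(c,u,v);return o+d*(z-o[2])/d[2]
def tri(c1,p1,c2,p2):
    o1,d1=ray(c1,*p1);o2,d2=ray(c2,*p2)
    t=np.linalg.lstsq(np.c_[d1,-d2],o2-o1,rcond=None)[0]
    a=o1+d1*t[0];b=o2+d2*t[1];return (a+b)/2,np.linalg.norm(a-b)
def proj(c,P):
    f=240/np.tan(np.radians(c['fovy']/2));p=c['attitude'].T@(np.asarray(P)-c['origin'])
    return c['cx']+f*p[0]/-p[2],c['cy']-f*p[1]/-p[2]
E
python3 - <<'E'
from h import *
T=eyes.get_calibration('top');S=eyes.get_calibration('scene')
np.set_printoptions(precision=3,suppress=True)
for n,(u,v,z) in dict(red=(186,258,.014),green=(220,259,.014),blue=(254,260,.014),yel=(288,261,.014),trayTL=(167,227,.026),trayTR=(307,229,.026),trayBL=(164,290,.026),trayBR=(305,292,.026),cork=(268,186,.033),off=(227,174,.033),pen=(350,213,.012),w1=(395,213,.03),w2=(439,214,.03),er=(473,233,.012)).items(): print(n,onplane(T,u,v,z))
# obstacles: (top px, scene px)
for n,a,b in [('bottle cap',(414,74),(486,150)),('vise jaw top',(450,266),(400,288)),('vise front',(440,328),(345,328)),('lidTL',(326,230),(322,208)),('lidTR',(413,247),(381,232)),('lid latch',(371,240),(343,226)),('holepunch dish',(364,155),(412,222)),('w1top dot',(394,213),(399,264)),('w2dot',(438,213),(437,288))]: print(n,*tri(T,a,S,b))
E
python3 - <<'E'
import cv2
a=cv2.imread('pics/top0.png')[150:350,200:500];b=cv2.imread('pics/scene0.png')[150:380,180:480]
import numpy as np
a=cv2.resize(a,None,fx=2,fy=2,interpolation=3)[:, :];b=cv2.resize(b[:200],None,fx=2,fy=2,interpolation=3)
cv2.imwrite('pics/crop.png',cv2.resize(np.vstack([a,b]),(450,600)) if 0 else b)
E
```

```text
red [0.465 0.334 0.014]
green [0.474 0.267 0.014]
blue [0.483 0.201 0.014]
yel [0.492 0.134 0.014]
trayTL [0.518 0.381 0.026]
trayTR [0.559 0.108 0.026]
trayBL [0.395 0.359 0.026]
trayBR [0.436 0.091 0.026]
cork [0.631 0.199 0.033]
off [0.642 0.284 0.033]
pen [0.609 0.029 0.012]
w1 [ 0.619 -0.059  0.03 ]
w2 [ 0.631 -0.145  0.03 ]
er [ 0.608 -0.22   0.012]
bottle cap [ 0.834 -0.041  0.182] 0.0031148515209430696
vise jaw top [ 0.512 -0.157  0.129] 0.0008742392364559645
vise front [ 0.404 -0.157  0.115] 0.00424097174070384
lidTL [0.54  0.07  0.115] 0.004883321725046543
lidTR [ 0.527 -0.084  0.178] 0.009716952063429186
lid latch [ 0.527 -0.01   0.139] 0.011061945704268654
holepunch dish [0.735 0.02  0.011] 0.0021426464511799933
w1top dot [ 0.62  -0.058  0.024] 0.0011838015196558404
w2dot [ 0.633 -0.143  0.029] 0.0010755863539229503
```

View pics/crop.png

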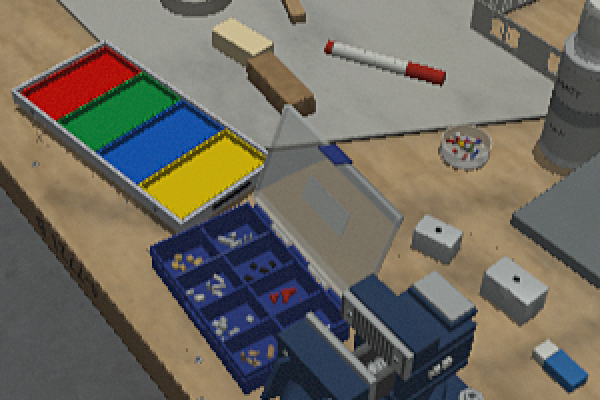

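The cork and offcut lie nearly end to end, the lid leans up beside the yellow bin and pen, and w2 is the larger weight. Next I measure orientations with masks and check the lid corners.

```bash
cat >> h.py <<'E'
RNG=dict(cork=((5,60,50),(20,180,170)),off=((20,25,150),(35,130,255)),red=((0,180,60),(6,255,255)),green=((50,150,40),(75,255,255)),blue=((105,150,60),(125,255,255)),yellow=((24,150,80),(34,255,255)),weight=((0,0,120),(180,25,230)),eraser=((98,120,80),(112,255,255)))
def fit(im,c,P,z,rng,half=45,off=(0,0)):
    """mask near projected P -> minAreaRect mapped to plane z: centre, length, width, long-axis angle"""
    hsv=cv2.cvtColor(im,cv2.COLOR_RGB2HSV);m=cv2.inRange(hsv,*rng)
    u,v=map(int,proj(c,P));w=np.zeros_like(m);w[max(0,v-half):v+half,max(0,u-half):u+half]=255;m&=w
    n,l,st,ce=cv2.connectedComponentsWithStats(m)
    if n<2:return None
    k=1+np.argmax(st[1:,4]);cs,_=cv2.findContours((l==k).astype(np.uint8),cv2.RETR_EXTERNAL,cv2.CHAIN_APPROX_NONE)
    pts=np.array([onplane(c,p[0][0],p[0][1],z)[:2] for p in cs[0]])*1000
    (x,y),(a,b),t=cv2.minAreaRect(pts.astype(np.float32))
    if a<b:a,b,t=b,a,t+90
    return np.round([x,y,a,b,(t+90)%180-90,st[k,4]],1)
E
python3 - <<'E'
from h import *
T=eyes.get_calibration('top');S=eyes.get_calibration('scene');im=cv2.imread('pics/top0.png')[...,::-1].copy()
np.set_printoptions(precision=3,suppress=True)
hsv=cv2.cvtColor(im,cv2.COLOR_RGB2HSV)
for p in [(268,183),(227,172),(186,258),(220,259),(254,260),(288,261),(355,214),(336,208),(395,211),(439,211),(478,234),(390,218)]:print(p,hsv[p[1],p[0]])
for n,P,z,r,h in [('cork',(.631,.199,.03),.033,'cork',35),('off',(.642,.284,.03),.033,'off',25),('red',(.465,.334,.014),.014,'red',45),('green',(.474,.267,.014),.014,'green',45),('blue',(.483,.201,.014),.014,'blue',45),('yel',(.492,.134,.014),.014,'yellow',45),('pen',(.609,.029,.01),.01,'yellow',25),('w1',(.619,-.059,.03),.025,'weight',20),('w2',(.631,-.145,.03),.03,'weight',20),('er',(.608,-.22,.012),.012,'eraser',20)]:print(n,fit(im,T,P,z,RNG[r],h))
for a,b in [((326,230),(324,202)),((413,247),(381,259))]:print(*tri(T,a,S,b))
E
```

```text
(268, 183) [ 16 112 139]
(227, 172) [ 29  47 211]
(186, 258) [  1 217 196]
(220, 259) [ 68 174 136]
(254, 260) [109 197 193]
(288, 261) [ 27 202 213]
(355, 214) [ 23 203 200]
(336, 208) [ 13 220 190]
(395, 211) [130  22  35]
(439, 211) [113   6 161]
(478, 234) [106 175 156]
(390, 218) [120   4 174]
cork [633.6 212.7 114.9  35.5  82.4 761. ]
off [645.3 286.   70.1  31.5 -80.5 556. ]
red [ 465.8  334.8  118.    65.6    8.2 1939. ]
green [ 475.   269.   117.3   65.2    8.2 1908. ]
blue [ 485.4  203.7  118.2   65.5    8.3 1938. ]
yel [ 494.7  137.9  118.9   65.1    8.3 1947. ]
pen None
w1 [622.2 -58.5  39.3  24.5 -70.9 232. ]
w2 [ 632.9 -145.1   49.3   29.6  -86.5  358. ]
er [ 609.8 -227.9   30.4   19.5   87.7  146. ]
[0.54  0.068 0.13 ] 0.0011154069794551734
[ 0.536 -0.09   0.119] 0.0005184116221553012
```

Emit:
step_arm:
  commands: [-503,-225,-38,0,0,81.6,85,-503,-225,-38,0,0,81.6,85,-503,-225,-38,0,0,81.6,85,-503,-225,-38,0,0,81.6,85,-503,-225,-38,0,0,81.6,85,-503,-225,-38,0,0,81.6,85,-503,-225,-38,0,0,81.6,85,-503,-225,-38,0,0,81.6,85]

```text
clock: 1.1
position: [0.5425, 0.1834, 0.2766]
eef_rot: [[0.178, 0.984, -0.001], [0.984, -0.178, 0.0], [-0.0, -0.001, -1.0]]
ft_force: [0.7, 0.8, 0.5]
grip_width: 0.998
```

```bash
python3 - <<'E'
from h import *
import time
im=eyes.camera('wrist');s=get_state();c=eyes.get_calibration('wrist');print(s['clock'],s['position'],np.abs(s['joint_vel']).max())
im=eyes.camera('wrist');c=eyes.get_calibration('wrist');np.savez('w1.npz',im=im,**c)
s=get_state();print(s['position'],np.round(s['eef_rot'],3).tolist(),np.abs(s['joint_vel']).max())
cv2.imwrite('pics/w1.png',im[...,::-1])
for n,P,z,r,h in [('cork',(.631,.199,.03),.033,'cork',60),('off',(.642,.284,.03),.033,'off',45),('green',(.474,.267,.014),.014,'green',90),('blue',(.483,.201,.014),.014,'blue',90),('yel',(.492,.134,.014),.014,'yellow',90)]:print(n,proj(c,P),fit(im,c,P,z,RNG[r],h))
E
```

```text
1.15 [0.54722397 0.17835239 0.27612168] 0.09812324424455117
[0.54477784 0.1809124  0.27569087] [[0.181, 0.983, -0.0], [0.983, -0.181, -0.001], [-0.001, 0.0, -1.0]] 0.08163137731935177
cork (np.float64(395.15038575254357), np.float64(174.73337815023925)) [ 629.3  205.2   87.2   30.9   84.9 1925. ]
off (np.float64(395.7617409488594), np.float64(89.67772671280295)) [625.1 287.1  69.1   6.3 -77.  128. ]
green (np.float64(242.97784209333918), np.float64(137.83800898512095)) None
blue (np.float64(264.4363176929163), np.float64(195.04123062948116)) [ 446.7  192.9   45.5   44.2  -81.4 1017. ]
yel (np.float64(284.24589949865464), np.float64(248.16331547588473)) None
```

View pics/w1.png

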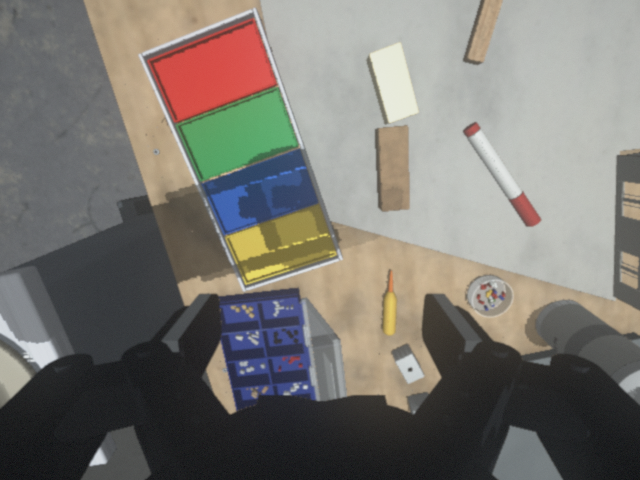

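Wrist view: cork at (394,168), offcut at (393,82), pen from tip (391,270) to end (390,334), small weight at (408,364). All four bins are clear.

```bash
python3 - <<'E'
from h import *
d=np.load('w1.npz');im=d['im'];c={k:d[k] for k in d.files if k!='im'}
hsv=cv2.cvtColor(im,cv2.COLOR_RGB2HSV)
def q(name,seed,z,tol):
    m=np.zeros((482,642),np.uint8);cv2.floodFill(hsv.copy(),m,seed,0,tol,tol,cv2.FLOODFILL_FIXED_RANGE|cv2.FLOODFILL_MASK_ONLY|(255<<8)|4)
    cs,_=cv2.findContours(m[1:-1,1:-1],cv2.RETR_EXTERNAL,cv2.CHAIN_APPROX_NONE);k=max(cs,key=cv2.contourArea)
    p=np.array([onplane(c,a[0][0],a[0][1],z)[:2] for a in k])*1000;(x,y),(a,b),t=cv2.minAreaRect(p.astype(np.float32))
    if a<b:a,b,t=b,a,t+90
    print(name,np.round([x,y,a,b,(t+90)%180-90],1),hsv[seed[1],seed[0]])
q('cork',(394,168),.033,(8,60,50));q('off',(393,82),.033,(12,40,40));q('red',(213,70),.014,(8,70,70));q('green',(240,133),.014,(12,70,70))
q('pen',(390,315),.01,(8,100,90));q('tip',(391,282),.01,(8,100,100));q('w1',(405,372),.025,(180,20,45))
for u,v in [(143,55),(258,11),(340,257),(245,288)]:print(onplane(c,u,v,.026))
E
```

```text
cork [629.6 205.3  89.9  32.6  84.4] [ 17  73 165]
off [641.1 290.5  71.   33.6 -80.4] [ 36  16 235]
red [458.2 337.5 120.1  65.7   8.6] [  1 170 215]
green [468.  270.8 120.7  64.8   8.9] [ 66 116 167]
pen [622.6  -8.4 594.1 235.1 -25.8] [ 24 135 226]
tip [660.3 -27.1 509.7 235.2 -25.8] [ 11 147 214]
w1 [620.  -53.8  39.8  24.8 -70.7] [ 90   9 208]
[0.39717488 0.36214486 0.026     ]
[0.51966519 0.37890904 0.026     ]
[0.55631542 0.1150395  0.026     ]
[0.43674663 0.09660462 0.026     ]
```

Emit:
step_arm:
  commands: [37,81,100,0,0,-4.4,60,37,81,100,0,0,-4.4,60,37,81,176,0,0,-4.4,60,37,81,176,0,0,-4.4,60,37,81,176,0,0,-4.4,60,37,81,176,0,0,-4.4,60,37,81,176,0,0,-4.4,60]

```text
clock: 2.08
position: [0.6279, 0.2076, 0.1024]
eef_rot: [[0.097, 0.995, 0.003], [0.995, -0.097, 0.0], [0.001, 0.003, -1.0]]
ft_force: [-0.4, 0.4, 0.5]
grip_width: 0.702
```

```bash
python3 - <<'E'
from h import *
for i in range(2):
    im=eyes.camera('wrist');s=get_state();print(s['clock'],s['position'],np.round(s['eef_rot'],3)[:2,1],s['grip_width'],s['ft_force'])
c=eyes.get_calibration('wrist');np.savez('w2.npz',im=im,**c);cv2.imwrite('pics/w2.png',im[...,::-1])
E
```

```text
2.125 [0.62783843 0.20757565 0.10219711] [ 0.995 -0.097] 0.6991390751335922 [ 0.64034037 -0.71145225 -0.66231583]
2.175 [0.62772796 0.20751802 0.10192094] [ 0.995 -0.097] 0.7013699329398343 [ 0.50781292  0.09533606 -0.35569429]
```

View pics/w2.png

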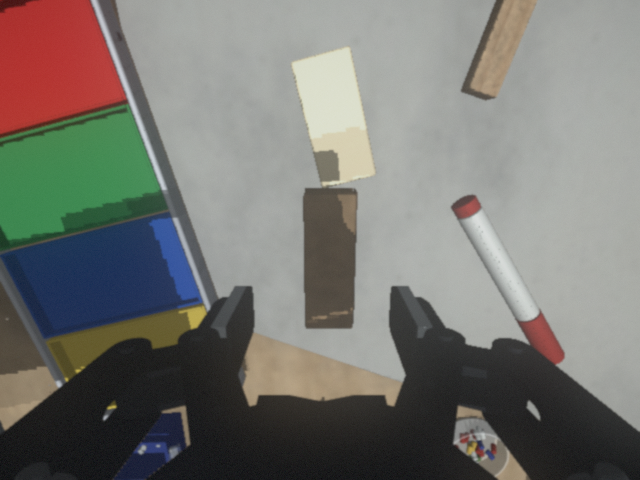

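Cork spans columns 304–356 and rows 190–328. The fingertips straddle it at columns 250 and 392, centred about 321.

```bash
python3 - <<'E'
from h import *
d=np.load('w2.npz');c={k:d[k] for k in d.files if k!='im'}
for p in [(304,194),(356,194),(353,328),(306,328),(330,260),(292,64),(349,47),(375,174),(322,186)]:print(p,np.round(onplane(c,*p,.033)*1000,1))
# finger tips: tip pixel -> TCP-frame depth at lateral half-opening
print(proj(c,d['origin']*0+np.array([.6277,.2075,.0909])))
for zz in (.091,.095,.099,.103):
  for sg in(-1,1): print(zz,sg,np.round(proj(c,np.array([.6277,.2075,zz])+sg*.030*np.array([.995,-.097,0]))))
E
```

```text
(304, 194) [622.8 247.5  33. ]
(356, 194) [653.2 244.6  33. ]
(353, 328) [645.2 156.5  33. ]
(306, 328) [614.4 159.5  33. ]
(330, 260) [634.4 205.2  33. ]
(292, 64) [624.1 317.   33. ]
(349, 47) [654.8 322.1  33. ]
(375, 174) [664.9 255.1  33. ]
(322, 186) [633.8 251.1  33. ]
(np.float64(318.20425252919637), np.float64(299.2135003842784))
0.091 -1 [252. 299.]
0.091 1 [384. 299.]
0.095 -1 [251. 303.]
0.095 1 [386. 303.]
0.099 -1 [249. 308.]
0.099 1 [387. 308.]
0.103 -1 [247. 312.]
0.103 1 [389. 312.]
```

Emit:
step_arm:
  commands: [-5,6,40,0,0,0,60,-5,6,74,0,0,0,60,-5,6,74,0,0,0,60,-5,6,74,0,0,0,25,-5,6,74,0,0,0,25,-5,6,74,0,0,0,25,-5,6,74,0,0,0,25]

```text
clock: 3.05
position: [0.634, 0.2022, 0.0291]
eef_rot: [[0.097, 0.995, 0.004], [0.995, -0.097, 0.001], [0.001, 0.004, -1.0]]
ft_force: [-0.4, -0.2, 8.4]
grip_width: 0.356
```

```bash
python3 - <<'E'
from h import *
s=get_state();print(s['clock'],s['position'],s['grip_width']*85.4,s['ft_force'])
E
```

```text
3.05 [0.63402044 0.20215181 0.02910779] 30.437048646743428 [-0.38981001 -0.19228599  8.35297757]
```

Emit:
step_arm:
  commands: [0,0,-50,0,0,0,20,0,0,-100,0,0,0,20,115,-183.5,-100,0,0,76,20,115,-183.5,-100,0,0,76,20,115,-183.5,-100,0,0,76,20,115,-183.5,-100,0,0,76,20,115,-183.5,-100,0,0,76,20,115,-183.5,-100,0,0,76,20]

```text
clock: 4.05
position: [0.4612, 0.3347, 0.1278]
eef_rot: [[0.941, 0.338, 0.002], [0.338, -0.941, 0.001], [0.002, -0.0, -1.0]]
ft_force: [0.6, -1.0, -0.6]
grip_width: 0.358
```

Emit:
step_arm:
  commands: [0,0,0,0,0,0,20,0,0,0,0,0,0,20,0,0,0,0,0,0,20]

```text
clock: 4.42
position: [0.4616, 0.3342, 0.1269]
eef_rot: [[0.939, 0.345, 0.0], [0.345, -0.939, 0.0], [0.0, -0.0, -1.0]]
ft_force: [0.4, -1.1, -0.4]
grip_width: 0.361
```

```bash
python3 - <<'E'
from h import *
s=get_state();print(s['clock'],s['position'],np.round(s['eef_rot'],3).tolist(),s['grip_width']*85.4,s['ft_force'])
im=eyes.camera('wrist');c=eyes.get_calibration('wrist');np.savez('w3.npz',im=im,**c);cv2.imwrite('pics/w3.png',im[...,::-1])
E
```

```text
4.425 [0.46161296 0.33415031 0.12688202] [[0.939, 0.345, 0.0], [0.345, -0.939, 0.0], [0.0, -0.0, -1.0]] 30.84659528947923 [ 0.40124763 -1.08321089 -0.43609371]
```

View pics/w3.png

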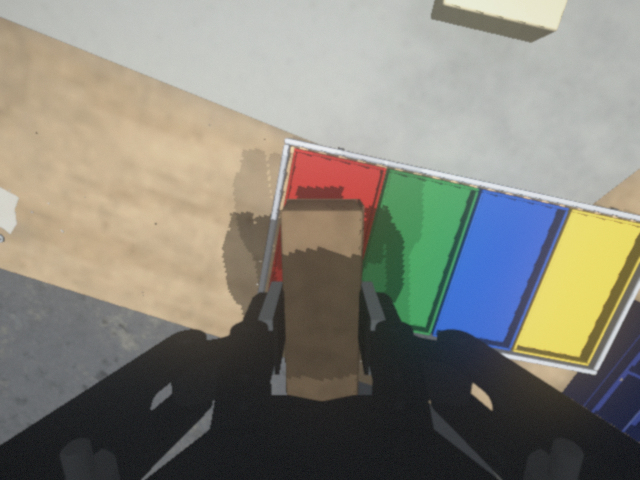

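Wrist view: the cork hangs level between the pads over the red bin. The turn is about 11.7° short.

Emit:
step_arm:
  commands: [0,0,30,0,0,6,20,0,0,60,0,0,11.7,20,0,0,82,0,0,11.7,20,0,0,86,0,0,11.7,20,0,0,86,0,0,11.7,20,0,0,86,0,0,11.7,20]

```text
clock: 5.22
position: [0.462, 0.3344, 0.0417]
eef_rot: [[0.989, 0.146, 0.002], [0.146, -0.989, 0.001], [0.002, -0.0, -1.0]]
ft_force: [0.6, 0.3, -1.0]
grip_width: 0.358
```

Emit:
step_arm:
  commands: [0,0,3,0,0,0,20,0,0,4.5,0,0,0,20,0,0,5.5,0,0,0,20,0,0,5.5,0,0,0,20]

```text
clock: 5.72
position: [0.4616, 0.3342, 0.0362]
eef_rot: [[0.989, 0.146, 0.001], [0.146, -0.989, 0.0], [0.001, -0.0, -1.0]]
ft_force: [-3.9, -1.0, 9.7]
grip_width: 0.356
```

Emit:
step_arm:
  commands: [0,0,0,0,0,0,45,0,0,0,0,0,0,45,0,0,0,0,0,0,45,0,0,-40,0,0,0,45,0,0,-90,0,0,0,45,0,0,-150,0,0,0,45,0,0,-200,0,0,0,60,0,0,-200,0,0,0,60]

```text
clock: 6.72
position: [0.4626, 0.3347, 0.2391]
eef_rot: [[0.989, 0.146, 0.007], [0.146, -0.989, 0.003], [0.008, -0.002, -1.0]]
ft_force: [0.0, -0.1, -0.3]
grip_width: 0.703
```

```bash
python3 - <<'E'
from h import *
s=get_state();print(s['clock'],s['position'],np.round(s['eef_rot'],3).tolist(),s['grip_width']*85.4,s['ft_force'])
im=eyes.camera('wrist');cv2.imwrite('pics/w4.png',im[...,::-1])
E
```

```text
6.725 [0.46258614 0.33474808 0.23911071] [[0.989, 0.146, 0.007], [0.146, -0.989, 0.003], [0.008, -0.002, -1.0]] 60.05080135160826 [ 0.04964429 -0.12471315 -0.33039657]
```

View pics/w4.png

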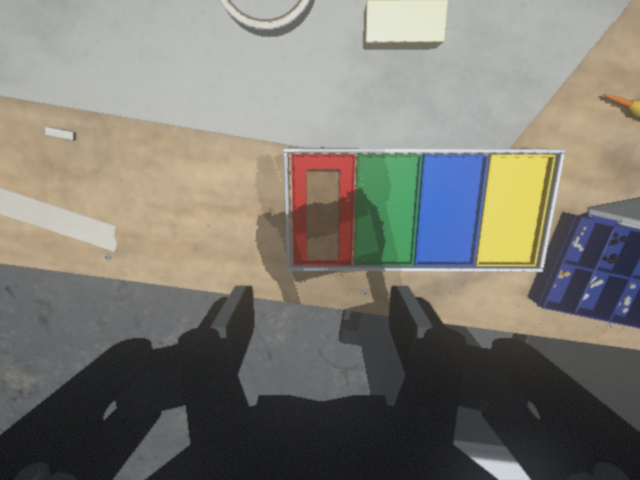

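Cork lies squarely in the red bin. Next is the large weight.

Emit:
step_arm:
  commands: [98,499,0,0,0,-85,60,98,499,0,0,0,-85,60,98,499,0,0,0,-85,60,98,499,0,0,0,-85,60,98,499,0,0,0,-85,60,98,499,0,0,0,-85,60,98,499,0,0,0,-85,60,98,499,0,0,0,-85,60]

```text
clock: 7.78
position: [0.6186, -0.1112, 0.2333]
eef_rot: [[0.007, 1.0, -0.003], [1.0, -0.007, 0.001], [0.001, -0.003, -1.0]]
ft_force: [0.3, 0.5, -0.1]
grip_width: 0.704
```

Emit:
step_arm:
  commands: [0,0,0,0,0,0,60,0,0,0,0,0,0,60]

```text
clock: 8.02
position: [0.6182, -0.1091, 0.2337]
eef_rot: [[0.015, 1.0, -0.003], [1.0, -0.015, 0.001], [0.001, -0.003, -1.0]]
ft_force: [0.5, 0.2, 0.4]
grip_width: 0.699
```

```bash
python3 - <<'E'
from h import *
im=eyes.camera('wrist');c=eyes.get_calibration('wrist');np.savez('w5.npz',im=im,**c);cv2.imwrite('pics/w5.png',im[...,::-1])
s=get_state();print(s['clock'],s['position'],np.round(s['eef_rot'],3).tolist(),np.degrees(s['q']))
E
```

```text
8.075 [ 0.6182313  -0.10843483  0.23427139] [[0.013, 1.0, -0.002], [1.0, -0.013, 0.001], [0.001, -0.002, -1.0]] [-2.07425348e+01  3.01338372e+01  6.16455033e+01  1.21497409e-02
  8.83382234e+01 -1.99756539e+01]
```

View pics/w5.png

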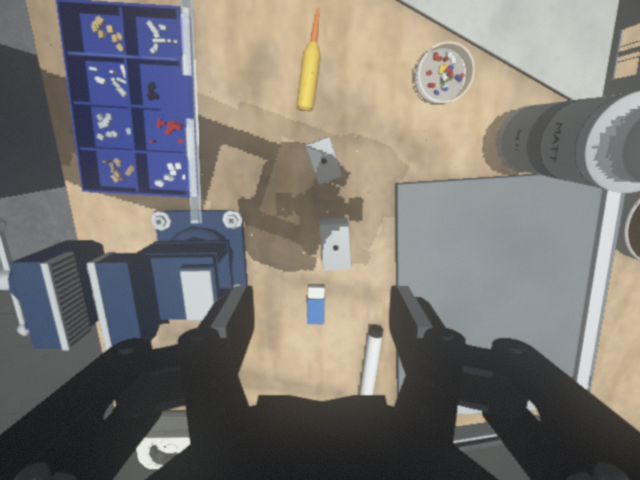

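Wrist view: large weight top at about (335,244), eraser (316,305), pen from (318,12) to (306,108), small weight (325,160).

```bash
cat >> h.py <<'E'
def seg(im,c,seed,z,tol):
    hsv=cv2.cvtColor(im,cv2.COLOR_RGB2HSV)
    m=np.zeros((482,642),np.uint8);cv2.floodFill(hsv,m,seed,0,tol,tol,cv2.FLOODFILL_FIXED_RANGE|cv2.FLOODFILL_MASK_ONLY|(255<<8)|4)
    cs,_=cv2.findContours(m[1:-1,1:-1],cv2.RETR_EXTERNAL,cv2.CHAIN_APPROX_NONE);k=max(cs,key=cv2.contourArea)
    p=np.array([onplane(c,a[0][0],a[0][1],z)[:2] for a in k])*1000;(x,y),(a,b),t=cv2.minAreaRect(p.astype(np.float32))
    if a<b:a,b,t=b,a,t+90
    return np.round([x,y,a,b,(t+90)%180-90],1)
E
python3 - <<'E'
from h import *
d=np.load('w5.npz');im=d['im'];c={k:d[k] for k in d.files if k!='im'}
for n,s,z,t in [('penbody',(307,80),.0085,(10,120,120)),('pentip',(316,25),.0085,(8,120,120)),('er blue',(316,312),.012,(12,120,90)),('er white',(316,291),.012,(180,25,60)),('Wlit',(330,258),.03,(180,15,40))]:print(n,seg(im,c,s,z,t))
print('dotL',onplane(c,336,247,.03),'dotS',onplane(c,323,160,.025))
for p in [(319,220),(347,216),(350,268),(323,271),(315,325),(307,324),(325,285)]:print(p,np.round(onplane(c,*p,.03)*1000,1))
E
```

```text
penbody [ 676.9 -139.1  443.3  360.4   89.2]
pentip [ 674.4 -139.8  444.8  365.4   89.2]
er blue [ 610.9 -226.6   33.1   19.5   88.6]
er white [ 6.118e+02 -2.034e+02  1.810e+01  1.350e+01 -6.000e-01]
Wlit [ 633.1 -146.2   45.3   29.4  -86.4]
dotL [ 0.63368505 -0.14434287  0.03      ] dotS [ 0.62127799 -0.05720036  0.025     ]
(319, 220) [ 616.6 -115.7   30. ]
(347, 216) [ 644.7 -112.    30. ]
(350, 268) [ 648.3 -167.5   30. ]
(323, 271) [ 620.  -170.6   30. ]
(315, 325) [ 610.6 -233.9   30. ]
(307, 324) [ 601.8 -232.6   30. ]
(325, 285) [ 622.  -186.5   30. ]
```

Emit:
step_arm:
  commands: [-36,16,40,0,0,-4.3,60,-36,16,100,0,0,-4.3,60,-36,16,160,0,0,-4.3,60,-36,16,160,0,0,-4.3,60,-36,16,160,0,0,-4.3,60]

```text
clock: 8.7
position: [0.6353, -0.1452, 0.078]
eef_rot: [[-0.063, 0.998, 0.003], [0.998, 0.063, -0.001], [-0.002, 0.003, -1.0]]
ft_force: [0.9, 0.1, 1.5]
grip_width: 0.695
```

Emit:
step_arm:
  commands: [0,-1,40,0,0,0,60,0,-1,54,0,0,0,60,0,-1,54,0,0,0,60,0,-1,54,0,0,0,15,0,-1,54,0,0,0,15,0,-1,54,0,0,0,15,0,-1,54,0,0,0,15]

```text
clock: 9.57
position: [0.6337, -0.146, 0.0231]
eef_rot: [[-0.062, 0.998, 0.002], [0.998, 0.062, -0.001], [-0.001, 0.002, -1.0]]
ft_force: [-1.9, 0.3, 7.1]
grip_width: 0.333
```

Emit:
step_arm:
  commands: [0,0,-40,0,0,0,15,0,0,-90,0,0,0,15,0,0,-140,0,0,0,15,0,0,-190,0,0,0,15,0,0,-190,0,0,0,15]

```text
clock: 10.2
position: [0.6343, -0.146, 0.216]
eef_rot: [[-0.062, 0.998, 0.008], [0.998, 0.062, -0.003], [-0.004, 0.008, -1.0]]
ft_force: [1.2, 0.0, -4.2]
grip_width: 0.338
```

Emit:
step_arm:
  commands: [424,-136,0,0,0,85,15,424,-136,0,0,0,85,15,424,-136,0,0,0,85,15,424,-136,0,0,0,85,15,424,-136,0,0,0,85,15,424,-136,0,0,0,85,15,424,-136,0,0,0,85,15,424,-136,0,0,0,85,15]

```text
clock: 11.2
position: [0.4691, 0.2712, 0.2099]
eef_rot: [[0.982, 0.189, -0.003], [0.189, -0.982, -0.0], [-0.003, -0.0, -1.0]]
ft_force: [0.5, -0.3, -3.8]
grip_width: 0.338
```

Emit:
step_arm:
  commands: [0,0,0,0,0,0,15,0,0,0,0,0,0,15]

```text
clock: 11.45
position: [0.4711, 0.2685, 0.2104]
eef_rot: [[0.981, 0.195, -0.001], [0.195, -0.981, -0.001], [-0.002, 0.0, -1.0]]
ft_force: [-0.2, -0.1, -4.1]
grip_width: 0.331
```

Emit:
step_arm:
  commands: [1,0,50,0,0,2.7,15,1,0,100,0,0,2.7,15,1,0,145,0,0,2.7,15,1,0,165,0,0,2.7,15,1,0,168,0,0,2.7,15,1,0,168,0,0,2.7,15]

```text
clock: 12.2
position: [0.4729, 0.2689, 0.0438]
eef_rot: [[0.989, 0.146, 0.001], [0.146, -0.989, 0.0], [0.001, -0.0, -1.0]]
ft_force: [0.6, -0.0, -3.0]
grip_width: 0.336
```

Emit:
step_arm:
  commands: [0,0,3,0,0,0,15,0,0,5,0,0,0,15,0,0,6,0,0,0,15,0,0,6,0,0,0,15]

```text
clock: 12.7
position: [0.4722, 0.2693, 0.0373]
eef_rot: [[0.989, 0.147, 0.0], [0.147, -0.989, 0.0], [0.0, 0.0, -1.0]]
ft_force: [0.1, 0.2, -3.0]
grip_width: 0.336
```

Emit:
step_arm:
  commands: [0,0,0.7,0,0,0,15,0,0,1,0,0,0,15,0,0,1,0,0,0,15]

```text
clock: 13.08
position: [0.4723, 0.2694, 0.0372]
eef_rot: [[0.989, 0.147, 0.001], [0.147, -0.989, 0.0], [0.001, -0.0, -1.0]]
ft_force: [-3.0, -0.8, 7.2]
grip_width: 0.338
```

Emit:
step_arm:
  commands: [0,0,0,0,0,0,42,0,0,0,0,0,0,42,0,0,0,0,0,0,42,0,0,-40,0,0,0,42,0,0,-90,0,0,0,42,0,0,-150,0,0,0,42,0,0,-200,0,0,0,45,0,0,-200,0,0,0,45]

```text
clock: 14.08
position: [0.4733, 0.2697, 0.24]
eef_rot: [[0.989, 0.147, 0.008], [0.147, -0.989, 0.002], [0.008, -0.001, -1.0]]
ft_force: [1.3, 0.7, -0.3]
grip_width: 0.528
```

```bash
python3 - <<'E'
from h import *
s=get_state();print(s['clock'],s['position'],np.round(s['eef_rot'],3)[:2,1],s['ft_force'])
T=eyes.get_calibration('top');im=eyes.camera('wrist');c=eyes.get_calibration('wrist');cv2.imwrite('pics/w6.png',im[...,::-1])
E
```

```text
14.075 [0.4733277  0.26972145 0.23999975] [ 0.147 -0.989] [ 1.31828934  0.66128317 -0.28968783]
```

View pics/w6.png

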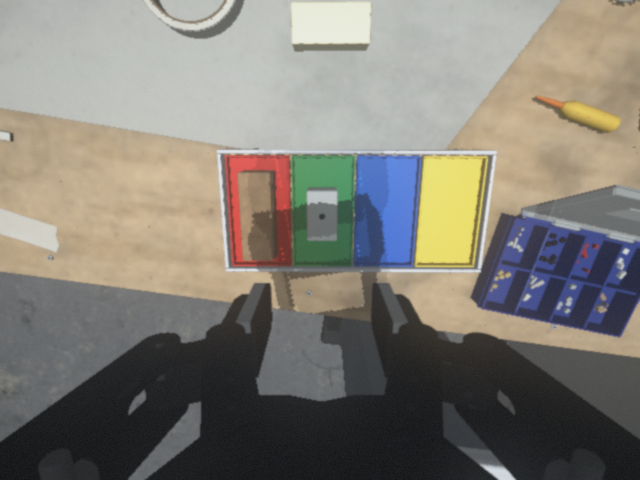

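Both items lie in their bins: cork in red, weight in green at (322,216). Now the eraser.

Emit:
step_arm:
  commands: [64,504,0,0,0,-80.5,45,64,504,0,0,0,-80.5,45,64,504,0,0,0,-80.5,45,64,504,0,0,0,-80.5,45,64,504,0,0,0,-80.5,45,64,504,0,0,0,-80.5,45,64,504,0,0,0,-80.5,45,64,504,0,0,0,-80.5,45]

```text
clock: 15.12
position: [0.5989, -0.1839, 0.2343]
eef_rot: [[0.013, 1.0, -0.003], [1.0, -0.013, 0.002], [0.001, -0.003, -1.0]]
ft_force: [1.3, 0.7, 0.3]
grip_width: 0.53
```

Emit:
step_arm:
  commands: [0,0,0,0,0,0,45,0,0,0,0,0,0,45]

```text
clock: 15.38
position: [0.5985, -0.1817, 0.2347]
eef_rot: [[0.02, 1.0, -0.003], [1.0, -0.02, 0.002], [0.002, -0.003, -1.0]]
ft_force: [0.4, -0.3, 0.1]
grip_width: 0.528
```

```bash
python3 - <<'E'
from h import *
im=eyes.camera('wrist');c=eyes.get_calibration('wrist');cv2.imwrite('pics/w7.png',im[...,::-1]);np.savez('w7.npz',im=im,**c)
s=get_state();print(s['clock'],s['position'],np.round(s['eef_rot'],3)[:2,:2].tolist())
print(proj(c,(.611,-.22,.012)))
d=np.load('w5.npz');c={k:d[k] for k in d.files if k!='im'}
for p in [(318,12),(306,42),(319,42),(300,108),(315,106)]:print(np.round(onplane(c,*p,.0085)*1000,1))
E
```

```text
15.425 [ 0.59863995 -0.18103609  0.23528104] [[0.019, 1.0], [1.0, -0.019]]
(np.float64(332.6341968144865), np.float64(244.42582542315054))
[618.2  73.9   8.5]
[606.6  49.5   8.5]
[618.7  49.4   8.5]
[599.3  -8.1   8.5]
[614.   -6.5   8.5]
```

```bash
python3 - <<'E'
from h import *
d=np.load('w7.npz');im=d['im'];c={k:d[k] for k in d.files if k!='im'}
print(fit(im,c,(.611,-.226,.012),.012,RNG['eraser'],40))
b=fit(im,c,(.611,-.226,.012),.012,((95,80,60),(115,255,255)),40);print(b)
print(proj(c,(.611,-.243,.012)),proj(c,(.611,-.197,.012)))
E
```

```text
[ 609.2 -217.8   13.     7.9   -1.    44. ]
[ 610.7 -226.5   29.7   18.4   89.   462. ]
(np.float64(332.815348462131), np.float64(264.3938769946913)) (np.float64(332.4467691169577), np.float64(223.76597507757276))
```

Emit:
step_arm:
  commands: [-39,13,60,0,0,0,45,-39,13,120,0,0,0,45,-39,13,175,0,0,0,45,-39,13,180,0,0,0,45,-39,13,180,0,0,0,45]

```text
clock: 16.05
position: [0.6122, -0.2209, 0.0584]
eef_rot: [[0.018, 1.0, 0.002], [1.0, -0.018, -0.001], [-0.001, 0.002, -1.0]]
ft_force: [-0.5, -0.5, 0.8]
grip_width: 0.526
```

Emit:
step_arm:
  commands: [0,-1,30,0,0,0,40,0,-1,42,0,0,0,40,0,-1,44,0,0,0,40,0,-1,44,0,0,0,40,0,-1,44,0,0,0,10,0,-1,44,0,0,0,10,0,-1,44,0,0,0,10,0,-1,44,0,0,0,10]

```text
clock: 17.05
position: [0.6107, -0.2216, 0.0135]
eef_rot: [[0.019, 1.0, 0.002], [1.0, -0.019, -0.001], [-0.001, 0.002, -1.0]]
ft_force: [-1.0, 0.4, 5.2]
grip_width: 0.21
```

Emit:
step_arm:
  commands: [0,0,-40,0,0,0,10,0,0,-90,0,0,0,10,0,0,-140,0,0,0,10,0,0,-190,0,0,0,10,0,0,-190,0,0,0,10]

```text
clock: 17.68
position: [0.6114, -0.2219, 0.207]
eef_rot: [[0.019, 1.0, 0.008], [1.0, -0.019, -0.004], [-0.004, 0.008, -1.0]]
ft_force: [0.6, -1.2, -0.2]
grip_width: 0.209
```

Emit:
step_arm:
  commands: [423,-137,0,0,0,80.4,10,423,-137,0,0,0,80.4,10,423,-137,0,0,0,80.4,10,423,-137,0,0,0,80.4,10,423,-137,0,0,0,80.4,10,423,-137,0,0,0,80.4,10,423,-137,0,0,0,80.4,10,423,-137,0,0,0,80.4,10]

```text
clock: 18.68
position: [0.4796, 0.2064, 0.2015]
eef_rot: [[0.989, 0.145, -0.001], [0.145, -0.989, 0.0], [-0.001, -0.0, -1.0]]
ft_force: [0.3, -0.1, -0.6]
grip_width: 0.211
```

Emit:
step_arm:
  commands: [0,0,0,0,0,0,10,0,0,0,0,0,0,10]

```text
clock: 18.92
position: [0.4813, 0.2036, 0.2018]
eef_rot: [[0.989, 0.15, -0.001], [0.15, -0.989, -0.0], [-0.001, 0.0, -1.0]]
ft_force: [-0.1, -0.1, -0.2]
grip_width: 0.214
```

Emit:
step_arm:
  commands: [1,0,50,0,0,0,10,1,0,100,0,0,0,10,1,0,145,0,0,0,10,1,0,165,0,0,0,10,1,0,168,0,0,0,10,1,0,168,0,0,0,10]

```text
clock: 19.68
position: [0.4828, 0.2038, 0.0348]
eef_rot: [[0.989, 0.148, 0.001], [0.148, -0.989, 0.0], [0.001, 0.0, -1.0]]
ft_force: [-0.5, -0.7, 0.1]
grip_width: 0.212
```

Emit:
step_arm:
  commands: [0,0,3,0,0,0,10,0,0,5,0,0,0,10,0,0,6.5,0,0,0,10,0,0,6.5,0,0,0,10]

```text
clock: 20.18
position: [0.4821, 0.2044, 0.0277]
eef_rot: [[0.989, 0.148, -0.0], [0.148, -0.989, -0.0], [-0.0, 0.0, -1.0]]
ft_force: [0.0, 0.0, -0.7]
grip_width: 0.212
```

Emit:
step_arm:
  commands: [0,0,0.5,0,0,0,10,0,0,0.5,0,0,0,23,0,0,0.5,0,0,0,23,0,0,0.5,0,0,0,23,0,0,-8,0,0,0,23,0,0,-40,0,0,0,26,0,0,-100,0,0,0,40,0,0,-150,0,0,0,40]

```text
clock: 21.18
position: [0.4821, 0.2044, 0.1805]
eef_rot: [[0.989, 0.148, 0.001], [0.148, -0.989, 0.0], [0.001, -0.0, -1.0]]
ft_force: [-0.0, -1.1, 0.4]
grip_width: 0.467
```

```bash
python3 - <<'E'
from h import *
s=get_state();print(s['clock'],s['position'],np.round(s['eef_rot'],3)[:2,:2].tolist(),s['ft_force'],s['grip_width'])
im=eyes.camera('wrist');c=eyes.get_calibration('wrist');cv2.imwrite('pics/w8.png',im[...,::-1]);np.savez('w8.npz',im=im,**c)
E
```

```text
21.175 [0.482094   0.20436466 0.18045079] [[0.989, 0.148], [0.148, -0.989]] [-0.04332739 -1.05292197  0.38822677] 0.46748724609859793
```

View pics/w8.png

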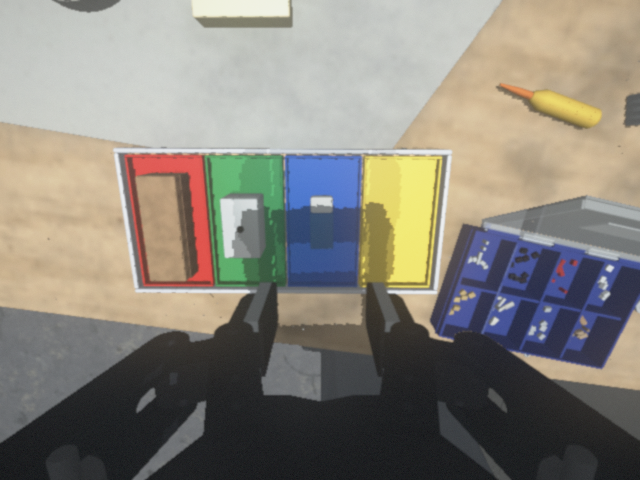

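Eraser lies in the blue bin at (321,222). The pen is at (500,85)–(600,117), undisturbed.

```bash
python3 - <<'E'
from h import *
d=np.load('w8.npz');c={k:d[k] for k in d.files if k!='im'}
for p in [(500,85),(601,116),(537,90),(531,104),(598,126)]:print(np.round(onplane(c,*p,.0085)*1000,1))
T=eyes.get_calibration('top')
for p in [(329,206),(369,220),(369,216)]:print('top',np.round(onplane(T,*p,.0085)*1000,1))
E
```

```text
[623.   73.9   8.5]
[612.2 -18.7   8.5]
[623.9  42.    8.5]
[612.5  43.6   8.5]
[604.1 -19.1   8.5]
top [617.3  72.8   8.5]
top [601.7 -11.3   8.5]
top [609.9 -10.    8.5]
```

Emit:
step_arm:
  commands: [0,0,-50,0,0,-5,40,100,200,-50,0,0,-73.5,40,100,200,-50,0,0,-73.5,40,100,200,-50,0,0,-73.5,40,100,200,-50,0,0,-73.5,40,100,200,-50,0,0,-73.5,40,100,200,-50,0,0,-73.5,40,100,200,-50,0,0,-73.5,40]

```text
clock: 22.22
position: [0.6106, 0.0213, 0.2279]
eef_rot: [[0.135, 0.991, -0.0], [0.991, -0.135, 0.0], [0.0, -0.0, -1.0]]
ft_force: [-0.2, -0.2, -0.5]
grip_width: 0.469
```

Emit:
step_arm:
  commands: [0,0,0,0,0,0,40,0,0,0,0,0,0,40]

```text
clock: 22.48
position: [0.6106, 0.0215, 0.2279]
eef_rot: [[0.14, 0.99, 0.0], [0.99, -0.14, -0.0], [-0.0, 0.0, -1.0]]
ft_force: [1.3, 0.6, 0.1]
grip_width: 0.471
```

```bash
python3 - <<'E'
from h import *
im=eyes.camera('wrist');c=eyes.get_calibration('wrist');cv2.imwrite('pics/w9.png',im[...,::-1]);np.savez('w9.npz',im=im,**c)
s=get_state();print(s['clock'],s['position'],np.round(s['eef_rot'],3)[:2,:2].tolist())
E
```

```text
22.525 [0.6106518  0.02144214 0.22783652] [[0.14, 0.99], [0.99, -0.14]]
```

View pics/w9.png

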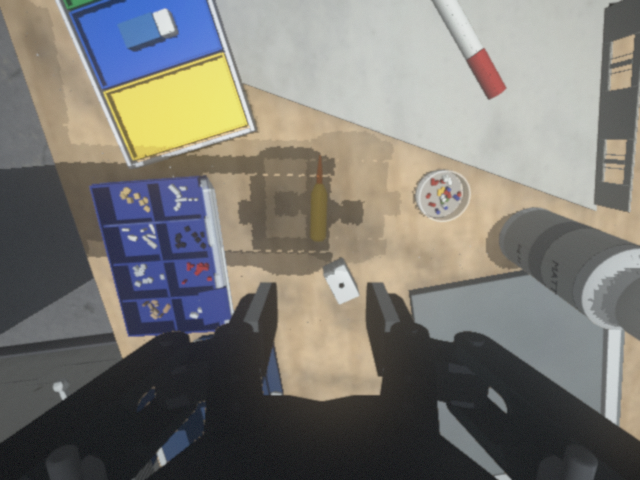

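Pen runs vertically at column 318, body rows 182–240, aligned with the tool.

```bash
python3 - <<'E'
from h import *
d=np.load('w9.npz');c={k:d[k] for k in d.files if k!='im'}
for p in [(319,155),(310,184),(328,184),(310,240),(327,240)]:print(np.round(onplane(c,*p,.0085)*1000,1))
E
```

```text
[617.3  76.6   8.5]
[604.2  49.4   8.5]
[622.4  46.8   8.5]
[595.4  -9.5   8.5]
[613.4 -12.    8.5]
```

Emit:
step_arm:
  commands: [0,0,60,0,0,0,40,0,0,120,0,0,0,40,0,0,165,0,0,0,40,0,0,175,0,0,0,40,0,0,175,0,0,0,40]

```text
clock: 23.15
position: [0.6113, 0.0213, 0.0537]
eef_rot: [[0.139, 0.99, 0.001], [0.99, -0.139, -0.0], [-0.0, 0.001, -1.0]]
ft_force: [0.1, -0.1, 0.6]
grip_width: 0.467
```

Emit:
step_arm:
  commands: [0,-1.5,25,0,0,0,38,0,-1.5,37,0,0,0,38,0,-1.5,39,0,0,0,38,0,-1.5,39,0,0,0,38,0,-1.5,39,0,0,0,8,0,-1.5,39,0,0,0,8,0,-1.5,39,0,0,0,8,0,-1.5,39,0,0,0,8]

```text
clock: 24.15
position: [0.6097, 0.0216, 0.0147]
eef_rot: [[0.139, 0.99, 0.002], [0.99, -0.139, -0.0], [-0.0, 0.002, -1.0]]
ft_force: [-0.5, 0.2, 6.0]
grip_width: 0.178
```

Emit:
step_arm:
  commands: [0,0,-40,0,0,0,8,0,0,-90,0,0,0,8,0,0,-140,0,0,0,8,0,0,-190,0,0,0,8,0,0,-190,0,0,0,8]

```text
clock: 24.78
position: [0.6105, 0.0215, 0.208]
eef_rot: [[0.139, 0.99, 0.008], [0.99, -0.139, -0.001], [-0.0, 0.008, -1.0]]
ft_force: [-0.6, 0.9, -0.2]
grip_width: 0.175
```

Emit:
step_arm:
  commands: [99,-146,0,0,0,73.5,8,99,-146,0,0,0,73.5,8,99,-146,0,0,0,73.5,8,99,-146,0,0,0,73.5,8,99,-146,0,0,0,73.5,8,99,-146,0,0,0,73.5,8,99,-146,0,0,0,73.5,8,99,-146,0,0,0,73.5,8]

```text
clock: 25.78
position: [0.478, 0.1399, 0.203]
eef_rot: [[0.989, 0.15, -0.001], [0.15, -0.989, -0.0], [-0.001, -0.0, -1.0]]
ft_force: [-0.5, -0.1, -1.5]
grip_width: 0.181
```

Emit:
step_arm:
  commands: [0,0,0,0,0,0,8,0,0,0,0,0,0,8]

```text
clock: 26.02
position: [0.4783, 0.1399, 0.2035]
eef_rot: [[0.989, 0.15, -0.0], [0.15, -0.989, -0.0], [-0.0, -0.0, -1.0]]
ft_force: [-0.2, 0.8, -0.4]
grip_width: 0.179
```

```bash
python3 - <<'E'
from h import *
im=eyes.camera('wrist');c=eyes.get_calibration('wrist');cv2.imwrite('pics/w10.png',im[...,::-1]);np.savez('w10.npz',im=im,**c)
s=get_state();print(s['clock'],s['position'],np.round(s['eef_rot'],3)[:2,:2].tolist())
E
```

```text
26.075 [0.47832259 0.13989445 0.20363006] [[0.989, 0.15], [0.15, -0.989]]
```

View pics/w10.png

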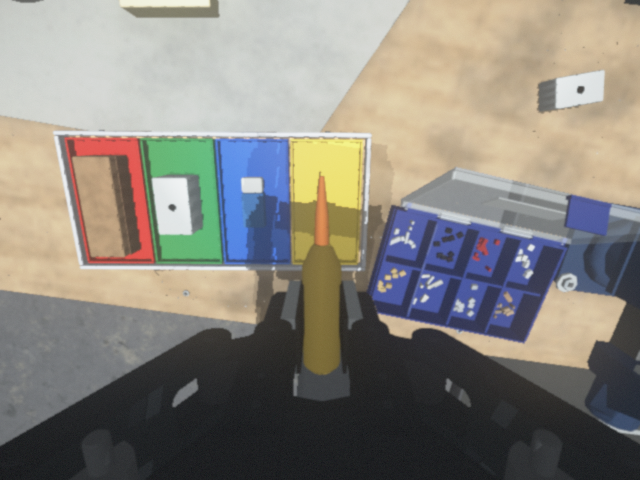

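Pen is held level over the yellow bin and aligned with it. I lower it now.

Emit:
step_arm:
  commands: [2,0,50,0,0,0,8,2,0,100,0,0,0,8,2,0,145,0,0,0,8,2,0,165,0,0,0,8,2,0,169,0,0,0,8,2,0,169,0,0,0,8]

```text
clock: 26.82
position: [0.4808, 0.1402, 0.0353]
eef_rot: [[0.989, 0.149, 0.001], [0.149, -0.989, 0.0], [0.001, 0.0, -1.0]]
ft_force: [0.4, 0.4, 0.7]
grip_width: 0.178
```

Emit:
step_arm:
  commands: [0,0,3,0,0,0,8,0,0,5,0,0,0,8,0,0,5.5,0,0,0,8,0,0,5.5,0,0,0,8]

```text
clock: 27.32
position: [0.4804, 0.1402, 0.0293]
eef_rot: [[0.989, 0.148, 0.0], [0.148, -0.989, 0.0], [0.0, 0.0, -1.0]]
ft_force: [-0.1, 0.0, -0.3]
grip_width: 0.177
```

Emit:
step_arm:
  commands: [0,0,1,0,0,0,8,0,0,1,0,0,0,8,0,0,0.7,0,0,0,22,0,0,0.7,0,0,0,22,0,0,0.7,0,0,0,22,0,0,-10,0,0,0,22,0,0,-50,0,0,0,25,0,0,-110,0,0,0,40]

```text
clock: 28.32
position: [0.4796, 0.1401, 0.1402]
eef_rot: [[0.989, 0.148, -0.003], [0.148, -0.989, -0.0], [-0.003, -0.0, -1.0]]
ft_force: [0.5, -1.2, 0.2]
grip_width: 0.464
```

Emit:
step_arm:
  commands: [-60,0,-60,0,0,0,40,-60,0,-90,0,0,0,40,-60,0,-90,0,0,0,40,-60,0,-90,0,0,0,40]

```text
clock: 28.82
position: [0.4208, 0.1313, 0.2291]
eef_rot: [[0.989, 0.148, -0.0], [0.148, -0.989, -0.0], [-0.0, 0.0, -1.0]]
ft_force: [0.1, -0.9, 0.2]
grip_width: 0.468
```

```bash
python3 - <<'E'
from h import *
s=get_state();print(s['clock'],s['position'],s['ft_force'],s['grip_width'])
im=eyes.camera('wrist');c=eyes.get_calibration('wrist');np.savez('w11.npz',im=im,**c);T=eyes.camera('top');t=eyes.get_calibration('top')
a=cv2.resize(im[:300],(640,300));b=cv2.resize(T[140:310,150:500],None,fx=640/350,fy=640/350)[:300]
cv2.imwrite('pics/w11.png',np.vstack([a,b])[...,::-1])
print('off',fit(T,t,(.642,.284,.03),.033,RNG['off'],25),'w1',fit(T,t,(.619,-.059,.03),.025,RNG['weight'],20))
E
```

```text
28.825 [0.42083528 0.13127223 0.22912136] [ 0.11182397 -0.89448638  0.16604361] 0.4676081770341799
off [645.3 286.   70.1  31.5 -80.5 557. ] w1 [622.1 -58.5  39.2  24.5 -70.9 231. ]
```

View pics/w11.png

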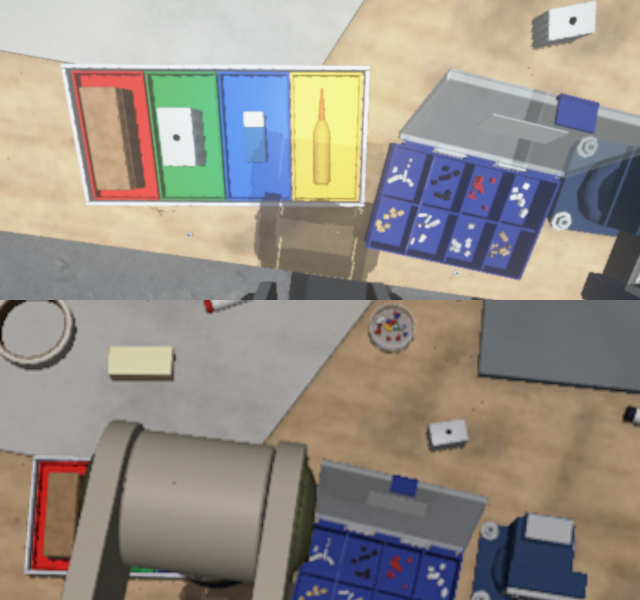

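All four things lie flat inside their bins, and the look-alikes have not moved.

```bash
python3 -c "
from rig import manip;print(manip.hand_in())"
```

```text
the job is handed in; nothing more can be done
None
```

I placed the cork block in the red bin, the larger weight in green, the eraser in blue and the glue pen in yellow. The job was handed in at about 29 s on the robot's clock, against the 104 s limit.

- **Final wrist picture:** all four things lie inside their bins, close to the centres and lined up with the walls, and the gripper is open and clear. I judged flatness by eye and from the release heights (within about 1 mm of what the grasp called for); I did not measure tilt or height.
- **Things to leave alone:** the top camera gave the pale offcut and the smaller weight the same positions before and after, to 0.1 mm.
- **Disagreements:** the first far wrist view differed from the top view by about 5 mm, and by about 8 mm for the red bin. It was taken while the arm was still settling. The wrist view taken after placing the eraser put the pen's rear end 8–10 mm off. Closer views agreed with the top camera to about 5 mm or better, so I used those. The gripper opening read about 2 mm under the true width on every grasp.

I viewed 13 pictures.

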